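# Set and lock the drainer's extending leg

## Task

First take the amber jar out of the way of the dish drainer's leg and stand it upright wholly on the round cork coaster. Then grip across the leg's black handle and orange lever tab together, draw the leg out until its pointer lines up with the red mark clip while the lever is still open, pause there a moment, and, keeping the leg at the mark, squeeze the orange tab fully home against the handle. Finish while still gripping handle and tab with the leg at the mark: do not let go; leave the mark clip and the mug, fruit bowl and plant where they are.

Things in the scene. Friction and masses are not known exactly. Their poses are not given: they have to be found in the camera images.
- jar_center (a point): Amber glass jar with black cap, 54 mm diameter, 90 mm tall overall (cap 46 mm diameter, top 16 mm), 0.2 to 0.4 kg, loose, standing upright on the counter just beyond the end of the leg, in its way. Point at its centre, 45 mm above its underside; z is up along the jar.
- jar: The same jar; origin at the centre of its underside.
- coaster_top (a point): Fixed round cork coaster, 120 mm diameter, 6 mm thick; point at the centre of its top face. It is to the robot's right, empty.
- drainer: Fixed white dish drainer, 250 x 220 mm, basket 60 mm tall, plates to 135 mm, all at own x below -20 mm. Origin on the counter at the mouth of the grey housing (34 mm tall). Own +x: the way the leg is drawn out; z up. At own y 46 to 66 mm a scale rail 10 mm high runs beside the leg to x = 188 mm; its red clip is 20 mm high.
- leg: Steel leg, 24 mm wide, top 20 mm up, slides 0 to 140 mm along drainer's +x only. Origin on the counter under its upright handle; axes as drainer's. It starts fully in, origin 65 mm from the housing mouth. It reaches outward to a foot ending at x = +60 mm (22 mm high). A spring pulls it in with 3 to 4.5 N (friction 1 N): it stays out only while held, even with the lever closed.
- handle (a point): Black upright handle plate on the leg: 12 mm thick along x, 30 mm wide along y, from 20 to 75 mm above the counter. Point at its middle, 50 mm above the counter, at the leg's x = 0; moves with the leg.
- leg_pointer (a point): Tip of the leg's pointer, a thin black arm at the foot of the handle sticking out to own +y (same x as the handle's centre), 14 mm above the counter, 45 mm from the leg's middle, beside the scale rail. Axes as the drainer's.
- mark (a point): Red mark clip on the scale rail, 8 mm long along the leg; point at its middle, on the side towards the leg. The leg is at the mark when the pointer has the same x along the drainer as this point. Axes as the drainer's. It starts 80 to 115 mm farther out than the pointer. It slides if pushed: leave it.
- lever_tab (a point): Orange upright lever tab on the leg, outward of the handle: 12 mm thick along x, 30 mm wide, 22 to 74 mm above the counter, point at 50 mm. Its centre is 28 mm outward of the handle's when open (both span 40 mm), 14 mm when closed (26 mm). Squeezing both from above closes it; evenly closing fingers also drive the leg outward by half the closing unless the hand moves inward as much.
- lever (a joint): Slide of the orange tab towards the handle: 0 = open (start), 0.014 m = fully home. Stays where it is left; about 3 N moves it.
- mug: Blue mug, 76 mm diameter, 85 mm tall, bystander; origin under its centre.
- fruit_bowl: Wooden bowl with fruit, 150 mm diameter, 81 mm tall, bystander; origin under its centre.
- plant: Small potted plant, 90 mm pot, leaves 160 mm across, 137 mm tall, bystander; origin under its centre.
Mind the look-alikes: they are no part of the job. What is meant by the part that bears coaster_top is not white, and is the smaller of those in its own colour. There is more than one size of the jar; the job needs the smaller.

How it is judged:
By the outcome, as a careful person would: the job done as asked, in the order asked, and still so for the second after the job is handed in, while the arm keeps its last pose, push and grip.
It also fails if it takes over 67 s, if anything falls off the work surface, if the arm or the gripper's body presses on something with over 40 N, if the wrist force passes 120 N, or if a joint passes its speed limit or range.

## Robot

A 7-joint arm with a two-finger parallel gripper is mounted at the origin on the work surface. World frame = base frame: x ahead of the robot, y to its left, z up, the work surface at z = 0. Lengths are in m, angles in rad, forces in N, time in s.
With the tool pointing down it reaches from about 0.35 to 0.9 m from the base axis. Payload 8.1 kg.
Tool frame: the origin (TCP) lies between the finger pads; the fingertips stand ahead of it and the grasp point (between the pads) is the TCP (arm.nose_length is the z of the fingertips in the tool frame, in m); z points along the fingers, y is the line along which they close (so a half turn about z gives the same grasp; the last joint's range is limited). The gripper opens to 92 mm and grips with 3 to 60 N. Pads are 19 mm wide; open, the fingers measure 130 mm over their backs; the gripper's body (75 mm by 190 mm) begins 47 mm behind the grasp point.
Start: joints at [1.064, 0.434, 0.025, 1.573, -0.012, 1.134, -0.075], TCP at [0.246, -0.575, 0.207] pointing down, gripper open.
Joint ranges: [-2.62, 2.62], [-0.44, 2.09], [-1.27, 1.32], [0.08, 2.57], [-1.32, 4.46], [0.12, 2], [-2.74, 2.74]. Speed limits (rad/s): [2.22, 2.22, 3.01, 3.01, 3.14, 3.14, 3.14].

## Interface

Orientations are given as a rotation vector (axis times angle).
In Python, from cell import sensors, optics, arm gives the robot as it stands.
- The arm moves only by the tool arm_command, never from a script. Its argument "deltas" is one flat list of numbers, 7 for each row, row after row: the turn, a rotation vector about the world's x, y, z as a fraction of full scale, then the shift along the world's x, y, z as a fraction of full scale, then the finger opening in mm, from 0 to 91.8. In form: [wx, wy, wz, dx, dy, dz, fingers, wx, wy, wz, dx, dy, dz, fingers, ...]. A call has 1 to 20 rows; each row is the pose to reach, as a shift and turn from the pose commanded when the call began; what a row does not reach only later rows make up. Full scale, the value 1, is 1 m for a shift and 90 degrees for a turn. A row lasts 1/10 s, in which the tool goes at most 50 mm and 8.59 degrees, less where a joint would pass 70% of its speed; a pose out of reach is approached as far as the arm can. A call with a number of a shift or a turn outside -1 to 1 is refused whole. A call with a gripper value outside its range is refused whole. The fingers move at their own pace and stop on an object; "force" is the grip in N (left out, the last holds). Time passes only in rows, so rows that repeat a pose let the fingers close. It gives the time, the measured TCP pose, the force, the opening and the grip force at its end, in the units of the state.
- sensors.observe(): the state, without advancing time (a new reading comes with each control period).
- optics.get_image(name): name is "scene" or "top" or "wrist"; returns the picture (400x640x3 uint8, blue, green, red); there is no depth.
- optics.calibration(name): a dict with "camera_matrix" (3x3 intrinsics, pixels), "rvec" (rotation vector, rad) and "tvec" (3), from world to camera coordinates, as OpenCV has them. Camera axes: x right, y down, z forward; pixel columns grow to the right and rows downward; lengths in m; the calibration is good to about 2 mm. A picture is of the moment at which its call begins: read the wrist's pose just before it. calibration takes no time and is no camera call; for the wrist camera it gives the pose at the moment of the call.
- arm.sign_off(): hands the job in; it is judged then, once.
The state is a dict: "clock": time; "joints": joint angles; "dq": joint speeds; "joint_efforts": joint torques, N m; "position": TCP position; "ee_rot": TCP orientation; "force": force on the tool from outside, world axes, zero at the start; "ft_torque": the same for the moment, N m; "width": opening from 0.0 (shut) to 1.0 (fully open); "gripper_force": force on a finger pad.
Only numpy, scipy, OpenCV 4.12 (cv2) and the standard library are available. Lean on these libraries where they do the work, as an engineer would, in place of code of your own. Each camera call takes 0.05 s, during which the arm holds its last target. There are 200 camera calls.

## Working session

There is one attempt and no reset: what is moved stays moved. The work goes in short steps, Python scripts to look and compute and a tool call to move; the robot and the scene stay as the last step left them, time stands still between calls to the robot, and variables do not carry over. Pictures are saved under pics/ and viewed, at most 10 in all, crops included, and the job is handed in when it is done.

Besides the shell and the picture viewer there is one more tool, called in YAML: its name, and indented under it one key for each argument. arm_command: Moves the arm, as the interface text tells. Its arguments: {"type":"object","properties":{"deltas":{"type":"array","items":{"type":"number"}},"force":{"type":"number"}},"required":["deltas"]}

```bash
mkdir -p pics; ls; python3 - <<'E'
from cell import sensors, optics, arm
import cv2
print(sensors.observe(), arm.nose_length)
for n in("scene","top"):
    im=optics.get_image(n); cv2.imwrite(f"pics/{n}0.png",im)
    c=optics.calibration(n); print(n,c)
E
```

```text
pics
{'clock': 0.0, 'joints': array([ 1.06441018,  0.43521166,  0.02492783,  1.57412593, -0.0115777 ,
        1.13399954, -0.07508378]), 'dq': array([0.00021575, 0.00050689, 0.00153453, 0.00010216, 0.00029068,
       0.00093685, 0.00138607]), 'joint_efforts': array([ 6.83903163e-04, -6.67859387e+01,  9.85240303e-01, -3.14464688e+01,
       -6.05826778e-02,  4.30481276e-02,  1.18396879e-04]), 'position': array([ 0.24530391, -0.57423765,  0.20574037]), 'ee_rot': array([-3.07628329e+00, -6.29653165e-01,  7.26014931e-04]), 'force': array([ 0.3274785 ,  0.22902927, -0.23534581]), 'ft_torque': array([ 0.02756544,  0.0078735 , -0.05239375]), 'gripper_force': 0.0, 'width': 1.0002232860861473} 0.019
scene {'camera_matrix': array([[457.94559934,   0.        , 309.38499558],
       [  0.        , 457.94559934, 206.40555373],
       [  0.        ,   0.        ,   1.        ]]), 'rvec': array([ 2.30600706,  0.99724013, -0.33109094]), 'tvec': array([-0.30380787, -0.37243185,  1.52841737])}
top {'camera_matrix': array([[504.65372849,   0.        , 311.83943101],
       [  0.        , 504.65372849, 202.15816274],
       [  0.        ,   0.        ,   1.        ]]), 'rvec': array([ 2.15101054, -2.17107943,  0.12145362]), 'tvec': array([-0.08819352,  0.55946585,  1.4491909 ])}
```

View pics/scene0.png

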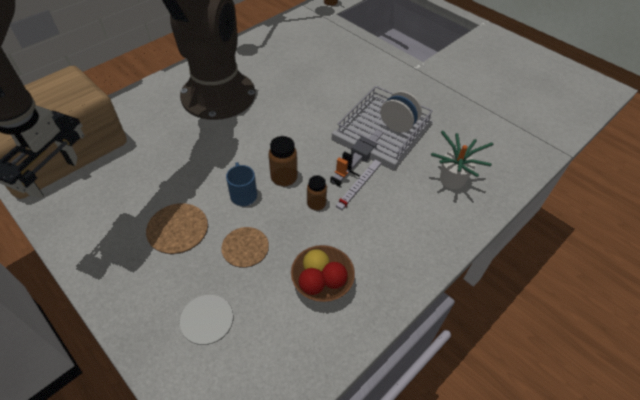

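View pics/top0.png

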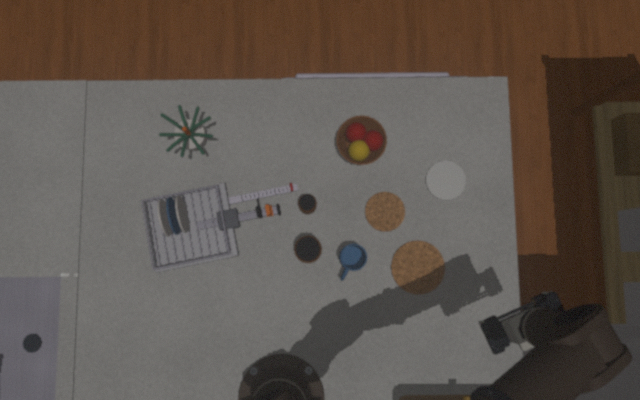

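Scene and top pictures show these candidates:
- **Jars:** the small one is at top (307,203), scene (317,193). The large one is at top (307,248), scene (283,162). The smaller one, just beyond the leg end, fits.
- **Coasters:** the small cork is at top (384,211), the large cork at (418,267) and the white one at (446,180). The small cork fits.

The leg is at top (240–280, 212), with the red clip at (292,187). I'll confirm in one crop and measure.

```bash
cat > h.py <<'E'
import cv2, numpy as np
from cell import sensors, optics, arm
def ray(c,uv):
    R=cv2.Rodrigues(c["rvec"])[0]; p=cv2.undistortPoints(np.float64([[uv]]),c["camera_matrix"],None)[0,0]
    return -R.T@np.ravel(c["tvec"]), R.T@np.array([p[0],p[1],1])
def onplane(c,uv,z):
    o,d=ray(c,uv); return o+d*(z-o[2])/d[2]
def proj(c,X): return cv2.projectPoints(np.float64([X]),c["rvec"],c["tvec"],c["camera_matrix"],None)[0].ravel()
def blobs(im,lo,hi,box=None,amin=6):
    h=cv2.cvtColor(im,cv2.COLOR_BGR2HSV); m=cv2.inRange(h,np.array(lo),np.array(hi))
    if box: 
        k=np.zeros_like(m); x0,y0,x1,y1=box; k[y0:y1,x0:x1]=1; m=m*k
    n,l,s,c=cv2.connectedComponentsWithStats(m)
    return [(c[i].round(2),s[i]) for i in range(1,n) if s[i,4]>=amin],m
E
python3 - <<'E'
from h import *
im=cv2.imread("pics/top0.png"); c=optics.calibration("top")
cv2.imwrite("pics/crop0.png",cv2.resize(im[150:300,220:460],None,fx=3.3,fy=3.3,interpolation=cv2.INTER_CUBIC))
for nm,lo,hi,box,z in [("cork",(5,60,60),(20,200,255),(355,180,450,300),.006),("black",(0,0,0),(180,255,45),(290,185,330,270),.09),
   ("orange",(4,150,80),(18,255,255),(250,195,290,225),.074),("red",(170,80,60),(180,255,255),(280,175,305,200),.02),("red",(0,80,60),(4,255,255),(280,175,305,200),.02)]:
    for b in blobs(im,lo,hi,box)[0]: print(nm,b,onplane(c,b[0],z).round(4))
E
```

```text
cork (array([384.57, 211.11]), array([ 365,  192,   40,   39, 1239], dtype=int32)) [ 0.5327 -0.3098  0.006 ]
cork (array([417.52, 266.86]), array([ 391,  241,   54,   53, 2230], dtype=int32)) [ 0.3671 -0.4024  0.006 ]
black (array([307.05, 202.2 ]), array([300, 195,  14,  15, 104], dtype=int32)) [ 0.5519 -0.08    0.09  ]
black (array([307.64, 248.06]), array([297, 238,  22,  22, 267], dtype=int32)) [ 0.4231 -0.0806  0.09  ]
orange (array([268.3 , 209.52]), array([266, 205,   6,  10,  40], dtype=int32)) [0.5339 0.0307 0.074 ]
red (array([291.25, 187.62]), array([290, 185,   3,   6,   8], dtype=int32)) [ 0.604  -0.0326  0.02  ]
red (array([290.5 , 184.17]), array([290, 183,   2,   4,   6], dtype=int32)) [ 0.6144 -0.0304  0.02  ]
```

View pics/crop0.png

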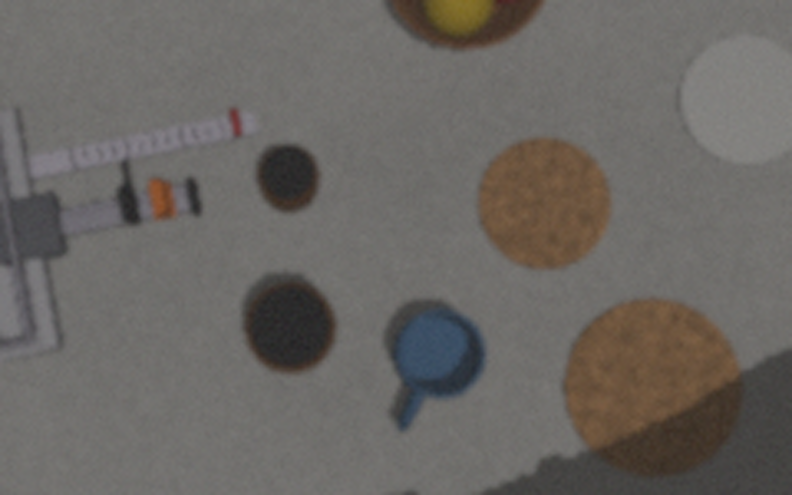

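The crop confirms it: the small jar at crop (288,177) sits in line with the leg end, and the smaller cork coaster is at crop (544,203). The leg's direction in the world is about (0.19,-0.98). Now I'll move above the jar, with the fingers closing along the leg's direction.

arm_command:
  deltas: [-0.0,0,-0.02,0.04,0.065,0,91,0,0,-0.06,0.08,0.13,0,91,0,0,-0.1,0.12,0.195,0,91,0,0,-0.133,0.16,0.26,0,91,0,0,-0.133,0.2,0.325,0,91,0,0,-0.133,0.24,0.39,0,91,0,0,-0.133,0.27,0.44,0,91,0,0,-0.133,0.295,0.475,0,91,0,0,-0.133,0.306,0.495,0,91,0,0,-0.133,0.306,0.495,0,91,0,0,-0.133,0.306,0.495,0,91,0,0,-0.133,0.306,0.495,0,91,0,0,-0.133,0.306,0.495,0,91,0,0,-0.133,0.306,0.495,0,91,0,0,-0.133,0.306,0.495,0,91,0,0,-0.133,0.306,0.495,0,91]

```text
clock: 1.7
position: [0.5509, -0.0815, 0.2065]
ee_rot: [3.126, 0.302, -0.001]
force: [-0.2, -0.0, 0.5]
width: 0.99
gripper_force: 0.0
```

```bash
python3 - <<'E'
from h import *
im=optics.get_image("wrist"); c=optics.calibration("wrist"); cv2.imwrite("pics/w1.png",im)
np.savez("w1.npz",**c)
s=sensors.observe(); print(s["position"],s["joints"].round(2)); R=cv2.Rodrigues(c["rvec"])[0]; print((-R.T@np.ravel(c["tvec"])).round(4),R.round(3),c["camera_matrix"])
for X in [(.552,-.08,.09),(.534,.031,.074),(.609,-.032,.02)]: print(proj(c,X).round(1))
E
```

```text
[ 0.55098645 -0.08130367  0.20657634] [ 0.19  0.34 -0.18  1.73  0.07  1.08 -1.39]
[ 0.6338 -0.0652  0.3854] [[ 0.19  -0.982  0.001]
 [-0.934 -0.181  0.308]
 [-0.302 -0.059 -0.951]] [[349.92983895   0.         318.91287365]
 [  0.         349.92983895 198.32116906]
 [  0.           0.           1.        ]]
[317.5 184.7]
[194.9 176.4]
[281.7 103.7]
```

View pics/w1.png

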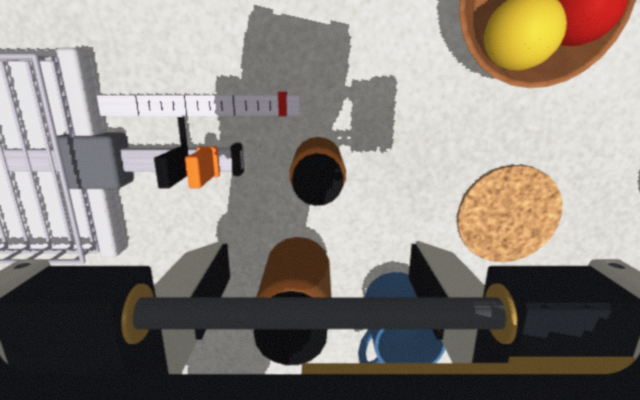

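The wrist picture shows the small jar's cap at (318,180) and the handle at (171,166). The orange tab is at (203,166), the pointer tip at (182,117) and the red clip at (283,103). I'll measure these.

```bash
python3 - <<'E'
from h import *
im=cv2.imread("pics/w1.png"); c=dict(np.load("w1.npz"))
# rail lower edge
g=cv2.cvtColor(im,cv2.COLOR_BGR2GRAY).astype(int); pts=[]
for u in range(105,215,5):
    col=g[106:125,u]; pts.append((u,106+np.argmin(np.diff(col)),np.diff(col).min()))
print(pts)
for nm,lo,hi,box in [("red",(170,100,60),(180,255,255),(260,80,300,130)),("red0",(0,150,60),(5,255,255),(260,80,300,130)),("orange",(6,150,80),(18,255,255),(180,130,230,200)),("black",(0,0,0),(180,255,50),(140,112,190,195)),("cap",(0,0,0),(180,255,45),(285,130,350,210)),("coaster",(5,50,60),(20,220,255),(440,150,580,280))]:
    for b in blobs(im,lo,hi,box,20)[0]: print(nm,b)
_,m=blobs(im,(0,0,0),(180,255,70),(140,105,195,195))
for r in range(110,150,3): 
    x=np.flatnonzero(m[r]); print(r,x.min() if len(x) else None,x.max() if len(x) else None)
E
```

```text
[(105, np.int64(115), np.int64(-49)), (110, np.int64(115), np.int64(-6)), (115, np.int64(115), np.int64(-10)), (120, np.int64(115), np.int64(-7)), (125, np.int64(115), np.int64(-9)), (130, np.int64(115), np.int64(-7)), (135, np.int64(115), np.int64(-12)), (140, np.int64(111), np.int64(-7)), (145, np.int64(115), np.int64(-8)), (150, np.int64(108), np.int64(-11)), (155, np.int64(115), np.int64(-6)), (160, np.int64(115), np.int64(-5)), (165, np.int64(115), np.int64(-9)), (170, np.int64(115), np.int64(-7)), (175, np.int64(115), np.int64(-9)), (180, np.int64(116), np.int64(-96)), (185, np.int64(114), np.int64(-25)), (190, np.int64(115), np.int64(-7)), (195, np.int64(115), np.int64(-7)), (200, np.int64(115), np.int64(-11)), (205, np.int64(115), np.int64(-9)), (210, np.int64(106), np.int64(-33))]
red0 (array([282.09, 103.32]), array([279,  92,   7,  24, 151], dtype=int32))
orange (array([201.48, 165.85]), array([ 184,  147,   35,   41, 1067], dtype=int32))
black (array([172.51, 161.7 ]), array([ 155,  118,   33,   69, 1091], dtype=int32))
cap (array([316.96, 178.93]), array([ 292,  154,   51,   51, 2008], dtype=int32))
coaster (array([509.32, 213.07]), array([ 457,  165,  106,   97, 7970], dtype=int32))
110 None None
113 None None
116 None None
119 178 183
122 179 184
125 179 184
128 180 185
131 180 185
134 180 185
137 181 186
140 181 186
143 181 186
146 180 187
149 171 187
```

```bash
python3 - <<'E'
from h import *
c=dict(np.load("w1.npz"))
a,b=onplane(c,(107,115.3),.01),onplane(c,(207,115.3),.01); d=(b-a)[:2]; d/=np.linalg.norm(d); n=np.array([-d[1],d[0]])
print("axis",d,np.degrees(np.arctan2(d[1],d[0])))
P=dict(cap=((317,180.5),.09),tip=((181,119),.014),clip=((282.1,103),.02),coaster=((509.5,213),.006),tabtop=((205,172),.074),handletop=((172,172),.075),clipfront=((282.1,115),.012))
for k,(uv,z) in P.items():
    X=onplane(c,uv,z); print(k,X.round(4),"own along",(X[:2]@d).round(4),"own y",(X[:2]@n).round(4))
E
```

```text
axis [ 0.189946   -0.98179454] -79.05036741357783
cap [ 0.5556 -0.0789  0.09  ] own along 0.183 own y 0.5305
tip [0.5736 0.0688 0.014 ] own along 0.0414 own y 0.5762
clip [ 0.6098 -0.0323  0.02  ] own along 0.1476 own y 0.5926
coaster [ 0.5375 -0.3085  0.006 ] own along 0.405 own y 0.4691
tabtop [0.5399 0.0223 0.074 ] own along 0.0806 own y 0.5343
handletop [0.5345 0.0515 0.075 ] own along 0.051 own y 0.5345
clipfront [ 0.5974 -0.0335  0.012 ] own along 0.1464 own y 0.5801
```

arm_command:
  deltas: [0,0,0,0.002,0,-0.03,91,0,0,0,0.002,0,-0.06,91,0,0,0,0.002,0,-0.09,91,0,0,0,0.002,0,-0.12,91,0,0,0,0.002,0,-0.14,91,0,0,0,0.002,0,-0.152,91,0,0,0,0.002,0,-0.152,91,0,0,0,0.002,0,-0.152,50,0,0,0,0.002,0,-0.152,50,0,0,0,0.002,0,-0.152,50,0,0,0,0.002,0,-0.152,50,0,0,0,0.002,0,-0.152,50,0,0,0,0.002,0,-0.152,50,0,0,0,0.002,0,-0.152,50]
  force: 25

```text
clock: 3.15
position: [0.5535, -0.0797, 0.0546]
ee_rot: [3.127, 0.306, -0.0]
force: [1.5, -0.4, -0.0]
width: 0.549
gripper_force: 0.0
```

```bash
python3 - <<'E'
from h import *
im=optics.get_image("wrist"); cv2.imwrite("pics/w2.png",im); s=sensors.observe(); print(s["width"],s["gripper_force"])
E
```

```text
0.5466131881028642 0.0
```

View pics/w2.png

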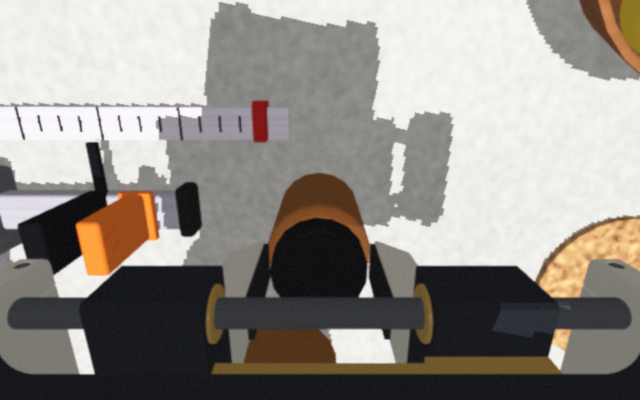

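The jar stands between the fingers but isn't gripped: the cap centre is at (319,262), fingers at 0.55 opening. I'll compute where the cap and pads are.

```bash
python3 - <<'E'
from h import *
c=optics.calibration("wrist"); s=sensors.observe(); print(s["position"],s["width"],s["force"])
for uv,z in [((319,262),.09),((319,220),.09),((272,262),.09),((367,262),.09),((318,174),0.0),((281,215),.06),((363,215),.06)]: print(uv,onplane(c,uv,z).round(4))
print(proj(c,s["position"]), proj(c,(.5535,-.0797,.09)))
E
```

```text
[ 0.55355693 -0.0797444   0.05457187] 0.5466131881028642 [ 0.02751124  0.87691731 -0.20144277]
(319, 262) [ 0.5607 -0.0785  0.09  ]
(319, 220) [ 0.5809 -0.0745  0.09  ]
(272, 262) [ 0.5566 -0.0573  0.09  ]
(367, 262) [ 0.5649 -0.1     0.09  ]
(318, 174) [ 0.5792 -0.0742  0.    ]
(281, 215) [ 0.5683 -0.0565  0.06  ]
(363, 215) [ 0.5766 -0.0991  0.06  ]
[318.76662846 243.16333105] [318.64320588 276.06447473]
```

arm_command:
  deltas: [0,0,0,0,0,0,46,0,0,0,0,0,0,46,0,0,0,0,0,0,46]
  force: 25

```text
clock: 3.5
position: [0.5535, -0.0796, 0.0545]
ee_rot: [-3.127, -0.306, 0.0]
force: [-0.2, 1.2, -1.2]
width: 0.498
gripper_force: 0.3
```

arm_command:
  deltas: [0,0,0,0,0,0,35,0,0,0,0,0,0,35,0,0,0,0,0,0,35,0,0,0,0,0,0,35]
  force: 25

```text
clock: 3.9
position: [0.5535, -0.0796, 0.0545]
ee_rot: [-3.127, -0.306, 0.0]
force: [0.1, 1.8, 0.2]
width: 0.493
gripper_force: 25.0
```

```bash
python3 - <<'E'
from h import *
im=optics.get_image("wrist"); cv2.imwrite("pics/w3.png",im); s=sensors.observe(); print(s["width"],s["gripper_force"],s["force"])
E
```

```text
0.49348243525255897 25.000027120113373 [-0.55486289  1.20473933 -0.40863702]
```

View pics/w3.png

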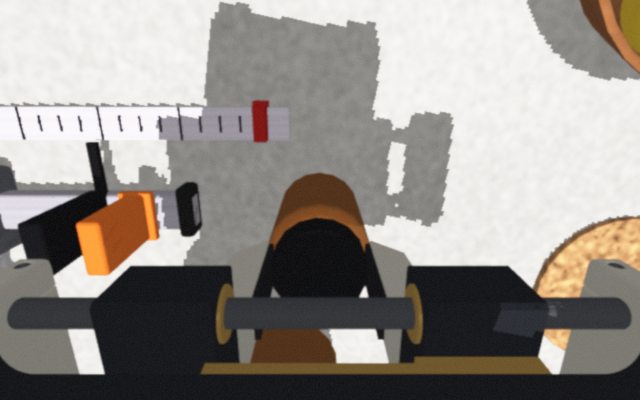

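The grip is firm at 25 N, with the jar centred between the pads. Next I'll lift gently and check.

arm_command:
  deltas: [0,0,0,0,0,0.01,35,0,0,0,0,0,0.02,35,0,0,0,0,0,0.035,35,0,0,0,0,0,0.05,35,0,0,0,0,0,0.06,35,0,0,0,0,0,0.06,35]
  force: 30

```text
clock: 4.55
position: [0.5547, -0.08, 0.1164]
ee_rot: [3.126, 0.305, 0.005]
force: [-0.5, 0.5, -4.3]
width: 0.491
gripper_force: 30.0
```

```bash
python3 - <<'E'
from h import *
im=optics.get_image("scene"); c=optics.calibration("scene"); a=optics.get_image("wrist")
s=sensors.observe(); u,v=proj(c,s["position"]).astype(int); print(s["position"],s["force"],s["width"],s["gripper_force"],(u,v))
cr=cv2.resize(im[v-60:v+60,u-80:u+80],(560,420),interpolation=cv2.INTER_CUBIC)
cv2.imwrite("pics/s4.png",np.vstack([cr,cv2.resize(a[150:400,180:460],(560,180))[:180]]))
E
```

```text
[ 0.55347358 -0.07984771  0.11458217] [-0.79476446  0.67681299 -3.97756629] 0.49414945476260225 29.999411702156067 (np.int64(316), np.int64(174))
```

View pics/s4.png

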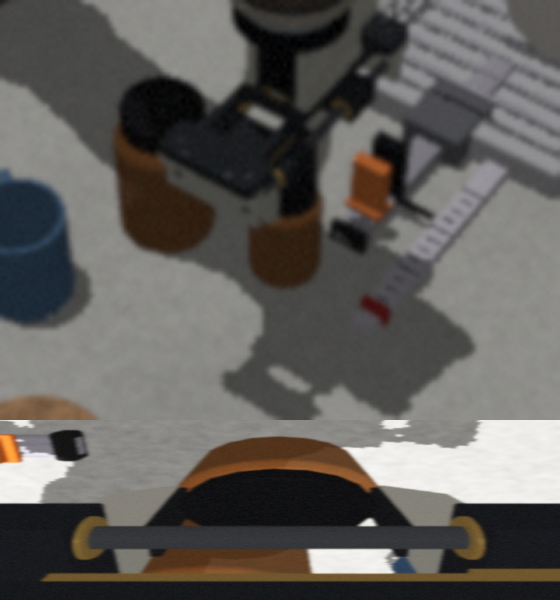

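```bash
python3 - <<'E'
from h import *
c=optics.calibration("scene"); o,d=ray(c,(317.4,195.4)); print("cam",o)
J=np.array([.5535,-.0798,0]); h=(o-J)[:2]; h/=np.linalg.norm(h)
for r in (.023,.027):
    p=J[:2]+h*r; t=((p-o[:2])@h)/(d[:2]@h); print(r,(o+d*t).round(4), "width/px m",np.linalg.norm(d)*t/458)
for z in (.09,.06,.045,0): print(z, proj(c,J+[0,0,z]))
E
```

```text
cam [ 1.0980233  -0.63075627  0.98160875]
0.023 [ 0.5716 -0.0943  0.0605] width/px m 0.0025958378553360456
0.027 [ 0.5744 -0.0971  0.0654] width/px m 0.0025820234907895836
0.09 [316.81316402 181.19767512]
0.06 [316.57421202 188.69609478]
0.045 [316.45823264 192.33557925]
0 [316.12348557 202.84009078]
```

The jar is lifted about 60 mm, upright and held. I'll carry it to the coaster.

arm_command:
  deltas: [0,0,0,-0.001,-0.01,0,35,0,0,0,-0.003,-0.03,0,35,0,0,0,-0.005,-0.055,0,35,0,0,0,-0.007,-0.08,0,35,0,0,0,-0.009,-0.105,0,35,0,0,0,-0.011,-0.13,0,35,0,0,0,-0.013,-0.155,0,35,0,0,0,-0.015,-0.18,0,35,0,0,0,-0.017,-0.205,0,35,0,0,0,-0.018,-0.22,0,35,0,0,0,-0.019,-0.229,0,35,0,0,0,-0.019,-0.229,0,35,0,0,0,-0.019,-0.229,-0.015,35,0,0,0,-0.019,-0.229,-0.03,35,0,0,0,-0.019,-0.229,-0.04,35,0,0,0,-0.019,-0.229,-0.046,35,0,0,0,-0.019,-0.229,-0.049,35,0,0,0,-0.019,-0.229,-0.051,35,0,0,0,-0.019,-0.229,-0.052,35,0,0,0,-0.019,-0.229,-0.052,35]

```text
clock: 6.65
position: [0.5348, -0.3088, 0.0628]
ee_rot: [3.126, 0.305, 0.001]
force: [-0.6, -0.0, -3.2]
width: 0.494
gripper_force: 30.0
```

```bash
python3 - <<'E'
from h import *
s=sensors.observe(); print(s["clock"],s["position"],s["force"],s["width"],s["ft_torque"])
im=optics.get_image("wrist"); c=optics.calibration("wrist"); cv2.imwrite("pics/w5.png",im)
print(proj(c,(.535,-.309,.006)))
h=cv2.cvtColor(im,cv2.COLOR_BGR2HSV)
E
```

```text
6.65 [ 0.53476857 -0.30882338  0.06284146] [-0.60886869 -0.02071273 -3.23296549] 0.49351197259330565 [0.03301515 0.0418206  0.02280523]
[318.96473729 208.73017986]
```

View pics/w5.png

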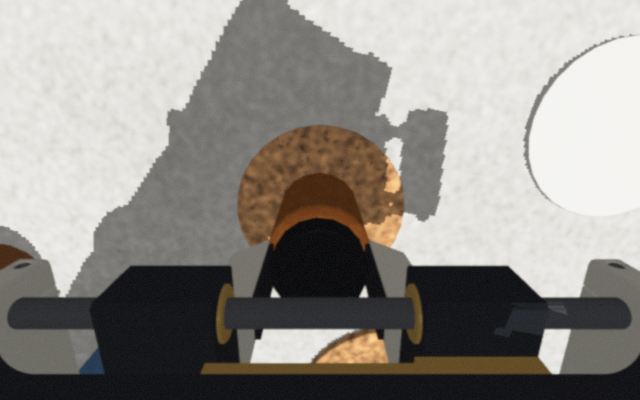

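The jar is over the coaster: coaster u 238–404, top at 125; jar base front at (319,174). The 50 px gap to the edge looks central. Now I'll lower the last millimetres, release and rise.

arm_command:
  deltas: [0,0,0,0,0,-0.001,35,0,0,0,0,0,-0.002,35,0,0,0,0,0,-0.002,35]

```text
clock: 7.0
position: [0.5346, -0.3088, 0.0606]
ee_rot: [3.127, 0.305, 0.0]
force: [0.5, -0.5, -3.3]
width: 0.495
gripper_force: 30.0
```

```bash
python3 - <<'E'
from h import *
c=optics.calibration("wrist")
for uv,z in [((321,125),.006),((319,174),.006),((238,200),.006),((404,200),.006)]: print(uv,onplane(c,uv,z).round(4))
s=sensors.observe(); print(s["position"],s["force"])
E
```

```text
(321, 125) [ 0.5932 -0.2988  0.006 ]
(319, 174) [ 0.5605 -0.3039  0.006 ]
(238, 200) [ 0.5311 -0.2517  0.006 ]
(404, 200) [ 0.5535 -0.3661  0.006 ]
[ 0.53463482 -0.30877859  0.06056518] [ 0.48290018 -0.48082213 -3.28152833]
```

arm_command:
  deltas: [0,0,0,0,0,-0.001,35,0,0,0,0,0,-0.001,35]

```text
clock: 7.2
position: [0.5349, -0.3089, 0.0605]
ee_rot: [3.126, 0.305, 0.001]
force: [-2.3, 1.4, 5.2]
width: 0.496
gripper_force: 30.0
```

It's touching (force +5). I'll release and rise.

arm_command:
  deltas: [0,0,0,0,0,0,60,0,0,0,0,0,0,70,0,0,0,0,0,0,80,0,0,0,0,0,0,90,0,0,0,0,0,0,90,0,0,0,0,0,0,90,0,0,0,0,0,0.03,90,0,0,0,0,0,0.06,90,0,0,0,0,0,0.1,90,0,0,0,0,0,0.14,90,0,0,0,0,0,0.14,90,0,0,0,0,0,0.14,90]

```text
clock: 8.4
position: [0.5351, -0.309, 0.2006]
ee_rot: [3.125, 0.305, 0.003]
force: [-0.3, -0.2, -0.3]
width: 0.982
gripper_force: 0.0
```

The jar is released. Now above the leg.

arm_command:
  deltas: [0,0,0,0,0.03,0,60,0,0,0,0,0.065,0,60,0,0,0,0,0.105,0,60,0,0,0,-0.001,0.145,0,60,0,0,0,-0.001,0.185,0,60,0,0,0,-0.001,0.225,0,60,0,0,0,-0.002,0.265,0,60,0,0,0,-0.002,0.305,0,60,0,0,0,-0.002,0.335,0,60,0,0,0,-0.002,0.35,0,60,0,0,0,-0.002,0.356,0,60,0,0,0,-0.002,0.356,0,60,0,0,0,-0.002,0.356,0,60]

```text
clock: 9.7
position: [0.5323, 0.0458, 0.1989]
ee_rot: [3.126, 0.303, -0.002]
force: [0.2, -0.3, 0.2]
width: 0.652
gripper_force: 0.0
```

```bash
python3 - <<'E'
from h import *
im=optics.get_image("wrist"); c=optics.calibration("wrist"); cv2.imwrite("pics/w6.png",im); np.savez("w6.npz",**c)
s=sensors.observe(); print(s["clock"],s["position"],s["ee_rot"],s["width"])
tp=optics.get_image("top"); ct=optics.calibration("top"); b=blobs(tp,(0,0,0),(180,255,45),(365,190,420,230),20)[0]; print([(x[0],onplane(ct,x[0],.096)) for x in b])
cv2.imwrite("pics/t6.png",tp)
E
```

```text
9.75 [0.53242343 0.04558579 0.1990843 ] [ 3.12627370e+00  3.02343110e-01 -1.38615197e-03] 0.6509037226730781
[]
```

View pics/w6.png

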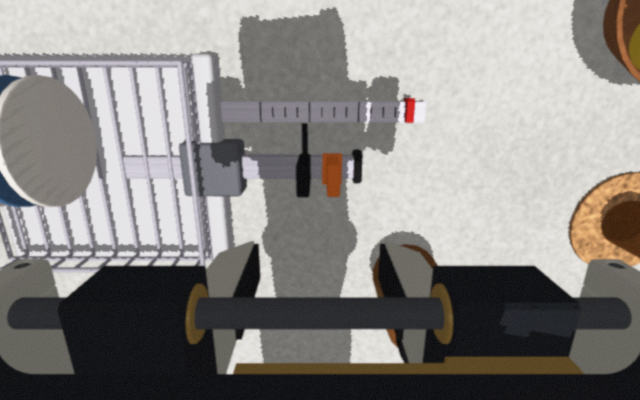

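The wrist picture shows the handle at u 297–311, the tab at 323–342 (rows 153–196), the pointer at u≈305 (tip row 123) and the clip at u≈409 (row 110). The coaster, with the jar's amber base on it, is at the right edge. Numbers next.

```bash
cat > leg.py <<'E'
from h import *
d=np.array([.18995,-.98179]); n=np.array([.98179,.18995])
def own(c,uv,z): X=onplane(c,uv,z); return np.r_[X[:2]@d,X[:2]@n]
E
python3 - <<'E'
from leg import *
im=cv2.imread("pics/w6.png"); c=dict(np.load("w6.npz")); s=sensors.observe()
print("tcp own",s["position"][:2]@d,s["position"][:2]@n)
for nm,lo,hi,box in [("clip",(0,120,90),(6,255,255),(390,90,430,130)),("clip2",(172,120,90),(180,255,255),(390,90,430,130)),("orange",(4,150,60),(18,255,255),(310,140,350,205)),("black",(0,0,0),(180,255,40),(290,115,316,200))]:
    for b in blobs(im,lo,hi,box,15)[0]: print(nm,b)
print("ptr",[own(c,(x,125),.014).round(4) for x in (303,307)], "clip",own(c,(409,110),.02).round(4),own(c,(410,120),.012).round(4))
print("handle",[own(c,(x,190),.075).round(4) for x in (297,311)],"tab",[own(c,(x,190),.074).round(4) for x in (323,341)])
tp=cv2.imread("pics/t6.png"); ct=optics.calibration("top"); u,v=proj(ct,(.535,-.309,.096)).round().astype(int); print(u,v); print(cv2.cvtColor(tp,cv2.COLOR_BGR2GRAY)[v-16:v+17:4,u-24:u+25:4])
E
```

```text
tcp own 0.05636208801476276 0.5314659044881658
clip (array([409.34, 109.17]), array([404,  98,  11,  25, 192], dtype=int32))
orange (array([331.93, 173.21]), array([323, 154,  19,  43, 708], dtype=int32))
black (array([303.32, 168.11]), array([297, 124,  13,  73, 646], dtype=int32))
ptr [array([0.0403, 0.5766]), array([0.0444, 0.5766])] clip [0.1461 0.592 ] [0.1499 0.5815]
handle [array([0.0368, 0.5254]), array([0.0494, 0.5254])] tab [array([0.0602, 0.5251]), array([0.0766, 0.5251])]
389 207
[[117 117 115 118 108 108 111 115 119 117 117 117 116]
 [114 116 103  85  93  95  90 100 108 119 115 114 117]
 [119  98  99  89  69  66  72  95  87 112 118 117 120]
 [112  99  88  59  52  45  41  44  93 102 119 119 115]
 [ 99  88  90  52  46  44  45  47  76 101 108 115 118]
 [ 98  96  96  53  49  48  44  50  83  99 114 121 114]
 [ 98  96 103  67  53  46  46  73  86  95 115 118 117]
 [113  94  94  91  84  70  85  99 102 103 117 117 118]
 [120  98  85  91  94  94  90  89  98 112 118 116 118]]
```

The hand is centred: TCP own (0.0564, 0.5315), against a grip middle of (0.0564, 0.5316). The jar's cap shows upright at its expected place on the coaster. Descending.

arm_command:
  deltas: [0,0,0,0,0,-0.03,60,0,0,0,0,0,-0.06,60,0,0,0,0,0,-0.09,60,0,0,0,0,0,-0.12,60,0,0,0,0,0,-0.14,60,0,0,0,0,0,-0.148,60,0,0,0,0,0,-0.148,50,0,0,0,0,0,-0.148,50,0,0,0,0,0,-0.148,45,0,0,0,0,0,-0.148,45]
  force: 3

```text
clock: 10.8
position: [0.5333, 0.0473, 0.0526]
ee_rot: [3.127, 0.305, 0.003]
force: [0.3, -0.3, -0.4]
width: 0.492
gripper_force: 0.0
```

```bash
python3 - <<'E'
from leg import *
s=sensors.observe(); print(s["clock"],s["position"],s["position"][:2]@d,s["position"][:2]@n,s["force"],s["width"]*92,s["gripper_force"])
im=optics.get_image("wrist"); c=optics.calibration("wrist"); cv2.imwrite("pics/w7.png",im); np.savez("w7.npz",**c)
for k,own3 in dict(tip=(.0424,.5766,.014),clip=(.1475,.592,.02),handletop=(.0424,.5316,.075),tabtop=(.0704,.5316,.074)).items():
    X=np.r_[own3[0]*d+own3[1]*n,own3[2]]; print(k,proj(c,X).round(1))
for nm,lo,hi,box in [("clip",(0,120,90),(6,255,255),None),("orange",(4,150,60),(18,255,255),(200,100,450,270)),("black",(0,0,0),(180,255,40),(200,60,420,270))]:
    for b in blobs(im,lo,hi,box,40)[0]: print(nm,b)
E
```

```text
10.8 [0.53328497 0.04727071 0.05257722] 0.05488757329063077 0.5325529168464483 [ 0.3470797  -0.31690688 -0.35400764] 45.239683529292456 0.0
tip [299.  152.5]
clip [474.2 129.1]
handletop [293.9 264. ]
tabtop [349.7 263.1]
clip (array([470.15, 128.26]), array([459, 109,  23,  41, 683], dtype=int32))
orange (array([343.29, 233.  ]), array([ 326,  200,   34,   70, 2071], dtype=int32))
black (array([294.71, 224.27]), array([ 280,  151,   27,  119, 1982], dtype=int32))
black (array([382.37, 215.76]), array([374, 191,  17,  53, 645], dtype=int32))
black (array([268.58, 259.37]), array([262, 245,  12,  25, 185], dtype=int32))
black (array([369.35, 259.47]), array([365, 245,  12,  25, 183], dtype=int32))
black (array([214.5, 268. ]), array([200, 267,  30,   3,  90], dtype=int32))
```

Reading 45.2 mm fits the picture (about 2.5 mm clearance on each side). I'll close lightly.

arm_command:
  deltas: [0,0,0,0,0,0,43,0,0,0,0,0,0,42,0,0,0,0,0,0,41.5,0,0,0,0,0,0,41,0,0,0,0,0,0,40.5,0,0,0,0,0,0,40.5,0,0,0,0,0,0,40.5]
  force: 3

```text
clock: 11.55
position: [0.5326, 0.0471, 0.0515]
ee_rot: [3.127, 0.305, -0.0]
force: [0.2, -0.7, 0.1]
width: 0.441
gripper_force: 0.3
```

Touching lightly. Drawing out about 95 mm.

arm_command:
  deltas: [0,0,0,0.0004,-0.002,0,40.5,0,0,0,0.0011,-0.0059,0,40.5,0,0,0,0.0021,-0.0108,0,40.5,0,0,0,0.0032,-0.0167,0,40.5,0,0,0,0.0044,-0.0226,0,40.5,0,0,0,0.0055,-0.0285,0,40.5,0,0,0,0.0066,-0.0344,0,40.5,0,0,0,0.0078,-0.0403,0,40.5,0,0,0,0.0089,-0.0462,0,40.5,0,0,0,0.0101,-0.052,0,40.5,0,0,0,0.0112,-0.0579,0,40.5,0,0,0,0.0123,-0.0638,0,40.5,0,0,0,0.0135,-0.0697,0,40.5,0,0,0,0.0146,-0.0756,0,40.5,0,0,0,0.0158,-0.0815,0,40.5,0,0,0,0.0167,-0.0864,0,40.5,0,0,0,0.0175,-0.0903,0,40.5,0,0,0,0.018,-0.0933,0,40.5,0,0,0,0.018,-0.0933,0,40.5,0,0,0,0.018,-0.0933,0,40.5]

```text
clock: 13.55
position: [0.5508, -0.0466, 0.0515]
ee_rot: [3.126, 0.305, 0.0]
force: [0.8, 3.1, -0.7]
width: 0.441
gripper_force: 1.5
```

```bash
cat > chk.py <<'E'
from leg import *
import sys
s=sensors.observe(); im=optics.get_image("wrist"); c=optics.calibration("wrist"); cv2.imwrite(f"pics/{sys.argv[1]}.png",im)
print(s["clock"],s["position"].round(4),"own",(s["position"][:2]@d).round(4),(s["position"][:2]@n).round(4),s["force"].round(1),(s["width"]*92).round(2),s["gripper_force"].round(2))
cl=max(blobs(im,(0,120,60),(6,255,255),(150,60,450,180),40)[0],key=lambda b:b[1][4])
print("clip",cl,own(c,cl[0],.0195).round(4))
o=max(blobs(im,(4,150,60),(18,255,255),(200,100,450,290),100)[0],key=lambda b:b[1][4]); print("orange",o)
_,m=blobs(im,(0,0,0),(180,255,60),(230,140,330,290))
for r in range(148,192,4):
    x=np.flatnonzero(m[r]); print(r,(x.min(),x.max(),len(x)) if len(x) else None, own(c,(x.mean(),r),.014).round(4) if len(x) else "")
print([ (r,(lambda x:(x.min(),x.max()) if len(x) else None)(np.flatnonzero(m[r]))) for r in range(200,275,12)])
E
python3 chk.py w8
```

```text
Traceback (most recent call last):
  File "chk.py", line 4, in <module>
    print(s["clock"],s["position"].round(4),"own",(s["position"][:2]@d).round(4),(s["position"][:2]@n).round(4),s["force"].round(1),(s["width"]*92).round(2),s["gripper_force"].round(2))
                                                                                                                                    ^^^^^^^^^^^^^^^^^^^^^
AttributeError: 'float' object has no attribute 'round'
```

```bash
sed -i 's/(s\["width"\]\*92).round(2),s\["gripper_force"\].round(2)/round(s["width"]*92,2),round(s["gripper_force"],2)/' chk.py; python3 chk.py w8
```

```text
13.6 [ 0.5508 -0.0465  0.0516] own 0.1502 0.5319 [ 1.4  2.9 -1.1] 40.28 1.46
clip (array([313.77, 127.08]), array([308, 107,  13,  42, 478], dtype=int32)) [0.147  0.5925]
orange (array([342.54, 238.26]), array([ 325,  199,   34,   86, 2405], dtype=int32))
148 None 
152 (np.int64(292), np.int64(300), 9) [0.1358 0.5765]
156 (np.int64(292), np.int64(300), 9) [0.1358 0.574 ]
160 (np.int64(292), np.int64(300), 9) [0.1357 0.5714]
164 (np.int64(292), np.int64(300), 9) [0.1357 0.5689]
168 (np.int64(292), np.int64(300), 9) [0.1356 0.5663]
172 (np.int64(292), np.int64(300), 9) [0.1356 0.5637]
176 (np.int64(292), np.int64(300), 9) [0.1355 0.5611]
180 (np.int64(292), np.int64(300), 9) [0.1355 0.5584]
184 (np.int64(293), np.int64(300), 8) [0.1358 0.5558]
188 (np.int64(293), np.int64(300), 8) [0.1357 0.5531]
[(200, (np.int64(288), np.int64(305))), (212, (np.int64(285), np.int64(305))), (224, (np.int64(281), np.int64(305))), (236, (np.int64(278), np.int64(305))), (248, (np.int64(273), np.int64(304))), (260, (np.int64(270), np.int64(303))), (272, (np.int64(230), np.int64(302)))]
```

arm_command:
  deltas: [0,0,0,0.0006,-0.003,0,40.5,0,0,0,0.0012,-0.006,0,40.5,0,0,0,0.0017,-0.009,0,40.5,0,0,0,0.0021,-0.011,0,40.5,0,0,0,0.0021,-0.011,0,40.5,0,0,0,0.0021,-0.011,0,40.5]

```text
clock: 14.25
position: [0.5528, -0.0569, 0.0516]
ee_rot: [3.127, 0.306, 0.0]
force: [1.8, 3.7, -2.0]
width: 0.442
gripper_force: 1.8
```

```bash
python3 chk.py w9
```

```text
14.25 [ 0.5528 -0.0569  0.0516] own 0.1609 0.5319 [ 1.8  3.7 -2. ] 40.63 1.82
clip (array([296.26, 127.39]), array([290, 107,  14,  43, 510], dtype=int32)) [0.1474 0.5923]
orange (array([342.5 , 238.14]), array([ 325,  199,   34,   86, 2402], dtype=int32))
148 None 
152 (np.int64(292), np.int64(300), 9) [0.1466 0.5765]
156 (np.int64(292), np.int64(300), 9) [0.1465 0.574 ]
160 (np.int64(292), np.int64(300), 9) [0.1465 0.5714]
164 (np.int64(292), np.int64(300), 9) [0.1465 0.5689]
168 (np.int64(292), np.int64(300), 9) [0.1464 0.5663]
172 (np.int64(292), np.int64(300), 9) [0.1464 0.5637]
176 (np.int64(292), np.int64(300), 9) [0.1463 0.5611]
180 (np.int64(293), np.int64(300), 8) [0.1466 0.5585]
184 (np.int64(293), np.int64(300), 8) [0.1466 0.5558]
188 (np.int64(293), np.int64(300), 8) [0.1465 0.5531]
[(200, (np.int64(288), np.int64(305))), (212, (np.int64(285), np.int64(305))), (224, (np.int64(281), np.int64(305))), (236, (np.int64(278), np.int64(305))), (248, (np.int64(273), np.int64(304))), (260, (np.int64(270), np.int64(303))), (272, (np.int64(230), np.int64(302)))]
```

Remaining is about 0.7 mm. I'll move that and pause.

arm_command:
  deltas: [0,0,0,0.0001,-0.0007,0,40.5,0,0,0,0.0001,-0.0007,0,40.5,0,0,0,0.0001,-0.0007,0,40.5,0,0,0,0.0001,-0.0007,0,40.5,0,0,0,0.0001,-0.0007,0,40.5,0,0,0,0.0001,-0.0007,0,40.5,0,0,0,0.0001,-0.0007,0,40.5,0,0,0,0.0001,-0.0007,0,40.5,0,0,0,0.0001,-0.0007,0,40.5,0,0,0,0.0001,-0.0007,0,40.5,0,0,0,0.0001,-0.0007,0,40.5,0,0,0,0.0001,-0.0007,0,40.5,0,0,0,0.0001,-0.0007,0,40.5,0,0,0,0.0001,-0.0007,0,40.5]

```text
clock: 15.7
position: [0.5529, -0.0574, 0.0516]
ee_rot: [-3.126, -0.306, -0.001]
force: [1.9, 5.8, -1.0]
width: 0.438
gripper_force: 2.3
```

```bash
python3 chk.py w10 | head -6
```

```text
15.7 [ 0.5529 -0.0574  0.0516] own 0.1613 0.5319 [ 1.9  5.8 -1. ] 40.33 2.26
clip (array([295.64, 127.32]), array([289, 107,  14,  43, 502], dtype=int32)) [0.1474 0.5923]
orange (array([342.47, 238.12]), array([ 325,  199,   34,   86, 2405], dtype=int32))
148 None 
152 (np.int64(292), np.int64(300), 9) [0.147  0.5765]
156 (np.int64(292), np.int64(300), 9) [0.147 0.574]
```

On the mark with the lever open, and paused. Squeezing in small steps while moving the hand inward by half the closing.

arm_command:
  deltas: [0,0,0,0,0.0002,0,40,0,0,0,-0.0001,0.0005,0,39.5,0,0,0,-0.0001,0.0007,0,39,0,0,0,-0.0002,0.001,0,38.5,0,0,0,-0.0002,0.0012,0,38,0,0,0,-0.0003,0.0015,0,37.5,0,0,0,-0.0003,0.0017,0,37,0,0,0,-0.0004,0.002,0,36.5,0,0,0,-0.0004,0.0022,0,36,0,0,0,-0.0005,0.0025,0,35.5,0,0,0,-0.0005,0.0027,0,35,0,0,0,-0.0006,0.0029,0,34.5,0,0,0,-0.0006,0.0032,0,34,0,0,0,-0.0007,0.0034,0,33.5,0,0,0,-0.0007,0.0034,0,33.5,0,0,0,-0.0007,0.0034,0,33.5]
  force: 15

```text
clock: 17.35
position: [0.5522, -0.0541, 0.0516]
ee_rot: [-3.127, -0.306, -0.001]
force: [1.5, 4.9, -0.7]
width: 0.366
gripper_force: 5.3
```

```bash
python3 chk.py w11 | head -6
```

```text
17.35 [ 0.5522 -0.0541  0.0516] own 0.158 0.5319 [ 1.5  4.9 -0.7] 33.66 5.25
clip (array([300.98, 127.47]), array([295, 107,  13,  43, 497], dtype=int32)) [0.1473 0.5922]
orange (array([337.97, 238.43]), array([ 321,  199,   33,   86, 2453], dtype=int32))
148 None 
152 (np.int64(297), np.int64(305), 9) [0.1468 0.5765]
156 (np.int64(298), np.int64(305), 8) [0.1471 0.574 ]
```

The leg stayed at the mark (0.1470 vs 0.1473). Second half of the squeeze.

arm_command:
  deltas: [0,0,0,0,0.0002,0,33,0,0,0,-0.0001,0.0005,0,32.5,0,0,0,-0.0001,0.0007,0,32,0,0,0,-0.0002,0.001,0,31.5,0,0,0,-0.0002,0.0012,0,31,0,0,0,-0.0003,0.0015,0,30.5,0,0,0,-0.0003,0.0017,0,30,0,0,0,-0.0004,0.002,0,29.5,0,0,0,-0.0004,0.0022,0,29,0,0,0,-0.0005,0.0025,0,28.5,0,0,0,-0.0005,0.0027,0,28,0,0,0,-0.0006,0.0029,0,27.5,0,0,0,-0.0006,0.0032,0,27,0,0,0,-0.0007,0.0034,0,26.5,0,0,0,-0.0007,0.0036,0,26,0,0,0,-0.0007,0.0036,0,25,0,0,0,-0.0007,0.0036,0,24,0,0,0,-0.0007,0.0036,0,24,0,0,0,-0.0007,0.0036,0,24]
  force: 20

```text
clock: 19.3
position: [0.5515, -0.0504, 0.0516]
ee_rot: [-3.126, -0.306, -0.0]
force: [1.2, 6.1, -1.3]
width: 0.269
gripper_force: 20.0
```

```bash
python3 chk.py w12 | head -8
```

```text
19.3 [ 0.5515 -0.0504  0.0516] own 0.1542 0.5319 [ 1.2  6.1 -1.3] 24.72 20.02
clip (array([307.33, 127.38]), array([301, 107,  13,  43, 495], dtype=int32)) [0.1472 0.5922]
orange (array([332.09, 238.31]), array([ 315,  199,   32,   86, 2233], dtype=int32))
148 None 
152 (np.int64(305), np.int64(312), 8) [0.1477 0.5765]
156 (np.int64(305), np.int64(313), 9) [0.148 0.574]
160 (np.int64(305), np.int64(313), 9) [0.148  0.5714]
164 (np.int64(305), np.int64(312), 8) [0.1476 0.5689]
```

View pics/w12.png

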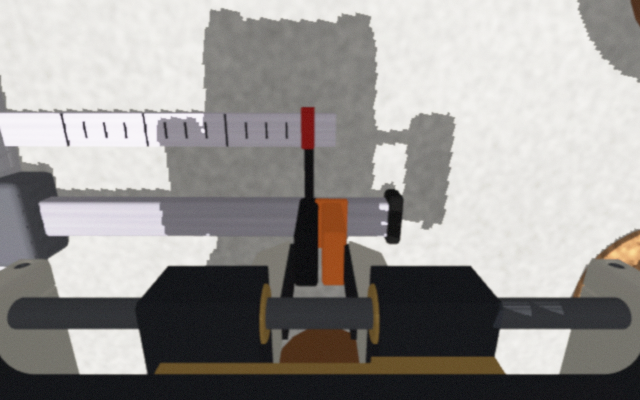

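The picture shows the tab (315–347) against the handle (296–318) and the pointer (u≈309) meeting the clip (u≈307). The leg is about 0.5 mm too far out, so I'll trim it inward.

arm_command:
  deltas: [0,0,0,-0.0001,0.0006,0,24,0,0,0,-0.0001,0.0006,0,24,0,0,0,-0.0001,0.0006,0,24,0,0,0,-0.0001,0.0006,0,24,0,0,0,-0.0001,0.0006,0,24]

```text
clock: 19.85
position: [0.5514, -0.0502, 0.0516]
ee_rot: [3.127, 0.305, 0.001]
force: [3.9, 3.5, -0.6]
width: 0.265
gripper_force: 20.0
```

```bash
python3 chk.py w13 | head -8; python3 - <<'E'
from h import *
tp=optics.get_image("top"); a=cv2.imread("pics/top0.png")
print(cv2.absdiff(tp,a)[100:180,320:390].mean(),sensors.observe()["clock"])
E
```

```text
19.85 [ 0.5514 -0.0502  0.0516] own 0.154 0.5319 [ 3.9  3.5 -0.6] 24.34 20.02
clip (array([307.65, 127.22]), array([301, 107,  14,  43, 487], dtype=int32)) [0.1473 0.5923]
orange (array([332.13, 238.18]), array([ 315,  199,   32,   86, 2224], dtype=int32))
148 None 
152 (np.int64(305), np.int64(312), 8) [0.1475 0.5765]
156 (np.int64(305), np.int64(312), 8) [0.1475 0.5739]
160 (np.int64(305), np.int64(312), 8) [0.1475 0.5714]
164 (np.int64(305), np.int64(312), 8) [0.1475 0.5688]
4.885535714285714 19.95
```

```bash
python3 -c "
from cell import arm
print(arm.sign_off())"
```

```text
the job is handed in; nothing more can be done
None
```

I handed the job in at about 20 s on the robot's clock: the amber jar stands on the small cork coaster, and the gripper still holds handle and tab with the lever squeezed home and the leg's pointer within about 0.5 mm of the mark clip.

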